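Reset the length stop by one notch

ROBOT

A 6-joint arm with a two-finger parallel gripper is mounted at the origin on a cart in front of the work surface, level with it; the furniture and walls round the work are solid. World frame = base frame: x ahead of the robot, y to its left, z up, the work surface at z = 0. Lengths are in mm, angles in rad, forces in N, time in s.
With the tool pointing down it reaches from about 275 to 825 mm from the base axis. Payload 5.2 kg.
Tool frame: the origin (TCP) lies at the very end of the fingers, on their centre line; the grasp point (between the pads) lies r.hold_point_z behind it (r.hold_point_z is the distance from the TCP to the grasp point, in mm); z points along the fingers, y is the line along which they close (so a half turn about z gives the same grasp; the last joint's range is limited). The gripper opens to 93 mm and grips with 3 to 60 N. Pads are 15 mm wide; open, the fingers measure 128 mm over their backs; the gripper's body (75 mm by 188 mm) begins 65 mm behind the grasp point.
Start: joints at [0.976, 0.259, 1.535, -0, 1.348, -0.203], TCP at [209.998, 508.336, 218.653] pointing down, gripper open.
Joint ranges: [-3.14, 3.14], [-0.91, 2.08], [0.19, 2.58], [-1.22, 4.36], [0.22, 2.71], [-3.12, 3.12]. Speed limits (rad/s): [2.57, 2.57, 3.14, 3.14, 3.14, 3.14].

INTERFACE

Orientations are given as a unit quaternion [x, y, z, w].
In Python, from plant import readout, viewer, workorder, r gives the robot as it stands.
- The arm moves only by the tool send_rows, never from a script. Its argument "motion" is one flat list of numbers, 5 for each row, row after row: the finger opening in m, from 0 to 0.093, then the shift along the tool's x, y, z in m, then the turn about the tool's z in degrees. In form: [grip, tx, ty, tz, yaw, grip, tx, ty, tz, yaw, ...]. A call has 1 to 12 rows; each row is the pose to reach, as a shift and turn from the pose commanded when the call began, along the tool's axes at that moment; what a row does not reach only later rows make up. A row lasts 1/12 s, in which the tool goes at most 41.7 mm and 7.16 degrees, less where a joint would pass 70% of its speed; a pose out of reach is approached as far as the arm can. A call with a gripper value outside its range is refused whole. The fingers move at their own pace and stop on an object; the grip force is fixed at half the most. Time passes only in rows, so rows that repeat a pose let the fingers close. It gives the time, the measured TCP pose, the force, the opening and the grip force at its end, in the units of the state.
- readout.get_state(): the state, without advancing time (a new reading comes with each control period).
- viewer.read_camera(name): name is "side" or "top" or "wrist"; returns a dict with "img" (384x512x3 uint8, red, green, blue), "fov_y" (degrees; the focal length in pixels is half the picture's height over the tangent of half this angle, whatever the lens; pixels are square), "cx", "cy" (the principal point, pixels), "distortion" ([k1, k2, p1, p2, k3] as OpenCV has them; the pictures are not rectified), "R" (3x3) and "t" (3): a world point X has camera coordinates R X + t; the wrist camera has in their place "tool_from_camera" (4x4, takes a point from camera to tool coordinates, whose origin is the TCP and whose axes are the flange's). Camera axes: x right, y down, z forward; pixel columns grow to the right and rows downward; lengths in mm; the calibration is good to about 2 mm. A picture is of the moment at which its call begins: read the wrist's pose just before it. There is no depth.
- workorder.job_done(): hands the job in; it is judged then, once.
The state is a dict: "time_s": time; "q": joint angles; "qd": joint speeds; "joint_torque": joint torques, N m; "tool_pos": TCP position; "tcp_rot": TCP orientation; "ft_force": force on the tool from outside, world axes, zero at the start; "moment": the same for the moment, N m; "finger_gap": finger opening in mm; "finger_force": force on a finger pad.
Only numpy, scipy, OpenCV 4.12 (cv2) and the standard library are available. Lean on these libraries where they do the work, as an engineer would, in place of code of your own. Each camera call takes 0.05 s, during which the arm holds its last target. There are 200 camera calls.

TASK

The next bars are one notch longer: lift the length stop with the flat tab out of its notch in the notched rack, shift it along to the very next notch away from the end plate, and let it drop fully home there. Leave the stop with the round knob where it is.

Things in the scene. Friction and masses are not known exactly. Their poses are not given: they have to be found in the camera images.
- rack: Fixed steel rack: two notched rails (8 mm thick, y = +-29 mm, tops 68 mm up), end plate (84 mm high) at x = -170 mm. Origin: middle of the five notches, on the bench; x along the rack away from the end plate, z up. Notches at x = -100, -50, 0, 50, 100 mm: floor 48 mm up and 20 mm wide, straight for 6 mm, flaring to 38 mm at the top. A stop must rise 20 mm to pass the teeth between.
- flat_stop_grip (a point): Centre of the flat upright tab of the stop to move: 14 mm thick along the rack (x), 40 mm wide across it (y), 56 mm high (from 28 mm below this point to 28 mm above; edges rounded). Seated, this point is 92 mm above the bench. The stop is loose, about 0.25 kg. It starts in the first notch (x = -100 mm, nearest the end plate) or the fourth (x = 50 mm).
- flat_stop: The whole of the same stop, origin at the middle of its cross bar's underside, 44 mm below the tab's centre, same axes. The cross bar (14 mm along the rack, 98 mm across, 16 mm high) lies in a notch of both rails with 3 mm play either side; a stop plate 34 mm wide hangs 28 mm below it between the rails, 8 mm play either side.
- knob_stop_grip (a point): Centre of the round knob (30 mm diameter, 32 mm high, top 116 mm above the bench) of the other stop, to be left alone. It has the same cross bar and stop plate and sits in the other of the two starting notches (first or fourth). The point is 52 mm above its cross bar's underside.
Things that resemble listed ones, but are neither listed nor needed, are in the scene too. Leave any black, brown or green look-alike of the part that bears knob_stop_grip alone.

How it is judged (in metres and radians):
On the way:
1. the stop with the flat tab is lifted clear of the teeth (more than 20 mm above its seat) (z of flat_stop_grip in the frame of rack above 0.112 m), for 0.1 s.
At the end, for the whole second after the job is handed in: The flat-tabbed stop rests in the next notch away from the end plate (first to second, or fourth to fifth): within 10 mm along the rack, 15 mm across, 6 mm of seated height, upright and square within 10 degrees, at rest. The round-knobbed stop is within 15 mm of its start (((x of flat_stop_grip in the frame of rack between -0.06 and -0.04 m and x of knob_stop_grip in the frame of rack above 0 m) or (x of flat_stop_grip in the frame of rack between 0.09 and 0.11 m and x of knob_stop_grip in the frame of rack below 0 m)) and y of flat_stop_grip in the frame of rack between -0.015 and 0.015 m and z of flat_stop_grip in the frame of rack between 0.086 and 0.098 m and angle between flat_stop_grip's own z axis and vertical below 0.17 rad and angle between the x axis of flat_stop_grip and the x axis of rack, either way round below 0.18 rad and distance of knob_stop_grip from where it was at the start of the episode below 0.015 m and distance of flat_stop_grip from where it was at the start of the episode above 0.03 m and linear speed of flat_stop below 0.02 m/s); the robot touches nothing.
It fails at once if the stop with the round knob is moved by more than 20 mm (distance of knob_stop_grip from where it was at the start of the episode above 0.02 m).
It also fails if it takes over 29 s, if anything falls off the work surface, if the arm or the gripper's body presses on something with over 40 N, if the wrist force passes 120 N, or if a joint passes its speed limit or range.

## Working session

There is one attempt and no reset: what is moved stays moved. The work goes in short steps, Python scripts to look and compute and a tool call to move; the robot and the scene stay as the last step left them, time stands still between calls to the robot, and variables do not carry over. Pictures are saved under pics/ and viewed, at most 10 in all, crops included, and the job is handed in when it is done.

Besides the shell and the picture viewer there is one more tool, called after "Request:" as a command line: name --argument value ..., lists and objects as JSON in quotes. send_rows: Moves the arm, as the interface text tells. Its arguments: {"type":"object","properties":{"motion":{"type":"array","items":{"type":"number"}}},"required":["motion"]}

```bash
mkdir -p pics
cat > h.py <<'E'
import numpy as np, cv2
from plant import readout, viewer, workorder, r
from scipy.spatial.transform import Rotation as Ro
def cam(n):
    s=readout.get_state(); c=viewer.read_camera(n)
    f=192/np.tan(np.radians(c['fov_y'])/2); c['K']=np.array([[f,0,c['cx']],[0,f,c['cy']],[0,0,1]])
    c['D']=np.array(c['distortion'],float)
    if 'R' in c: c['R']=np.array(c['R']);c['t']=np.array(c['t'])
    else:
        T=np.array(c['tool_from_camera']); Rt=Ro.from_quat(s['tcp_rot']).as_matrix()
        Rw=Rt@T[:3,:3]; p=Rt@T[:3,3]+np.array(s['tool_pos']); c['R']=Rw.T; c['t']=-Rw.T@p
    return c
def ray(c,uv):
    n=cv2.undistortPoints(np.array(uv,float).reshape(-1,1,2),c['K'],c['D']).reshape(-1,2)
    d=np.c_[n,np.ones(len(n))]@c['R']; return -c['R'].T@c['t'],d
def onz(c,uv,z):
    o,d=ray(c,uv); return o+d*((z-o[2])/d[:,2])[:,None]
def proj(c,X):
    return cv2.projectPoints(np.array(X,float).reshape(-1,1,3),cv2.Rodrigues(c['R'])[0],c['t'],c['K'],c['D'])[0].reshape(-1,2)
def save(c,f): cv2.imwrite(f,cv2.cvtColor(c['img'],cv2.COLOR_RGB2BGR))
E
python3 - <<'E'
from h import *
ims=[]
for n in ['side','top','wrist']:
    c=cam(n); save(c,f'pics/{n}0.png'); print(n,c['fov_y'],(-c['R'].T@c['t']).round())
s=readout.get_state(); print(s,r.hold_point_z)
E
```

```text
side 53.450019566197525 [ 128. -634.  525.]
top 57.61030480684012 [425.  -4. 922.]
wrist 64.6761112829309 [146. 534. 385.]
{'time_s': 0.15, 'q': array([ 9.76216768e-01,  2.59163448e-01,  1.53577686e+00, -3.13962152e-05,
        1.34796038e+00, -2.02806200e-01]), 'qd': array([ 0.00219924, -0.00181141, -0.00268841,  0.00099794, -0.00228036,
        0.00178843]), 'joint_torque': array([ 9.75674266e-04, -4.37649000e+01, -2.84232777e+01,  7.17483717e-02,
        3.79048416e-02, -8.69315227e-05]), 'tool_pos': array([209.77956224, 508.00941732, 218.03721111]), 'tcp_rot': array([ 1.94632879e-01,  9.80875942e-01, -6.08662734e-04, -2.39790717e-04]), 'ft_force': array([ 0.33524921,  0.06634884, -0.82752172]), 'moment': array([-0.02276438,  0.01961642, -0.03759859]), 'finger_force': 0.0, 'finger_gap': 92.91704811345971} 18.8
```

View pics/top0.png

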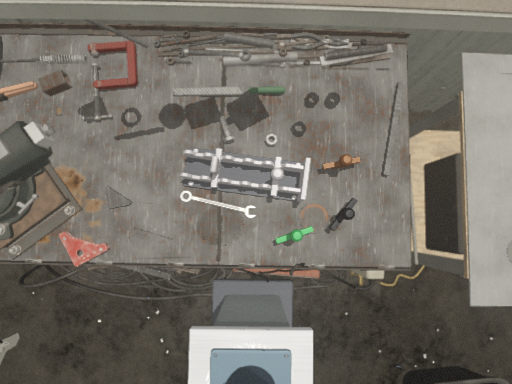

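View pics/side0.png

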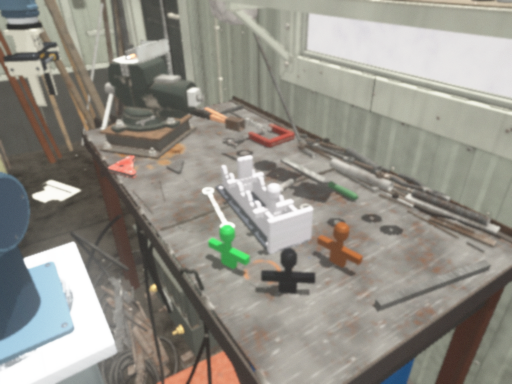

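View pics/wrist0.png

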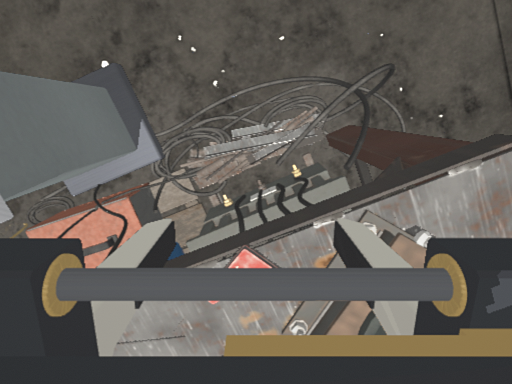

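The top view shows the end plate at about (306,178), the round knob at (277,173) in the first notch and the flat tab at (216,168) in the fourth. The target is the fifth notch, to the left. The side view agrees: tab at (245,170), knob at (273,193). The wrist camera does not see the rack yet.

Run:
```python
from h import *
a=cv2.imread('pics/top0.png')[140:212,170:320]; b=cv2.imread('pics/side0.png')[145:255,205:325]
a=cv2.resize(a,(800,384),interpolation=cv2.INTER_CUBIC); b=cv2.resize(b,None,fx=5,fy=5,interpolation=cv2.INTER_CUBIC)
cv2.imwrite('pics/a1.png',a);cv2.imwrite('pics/b1.png',b)
```

```text
(no output)
```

View pics/a1.png

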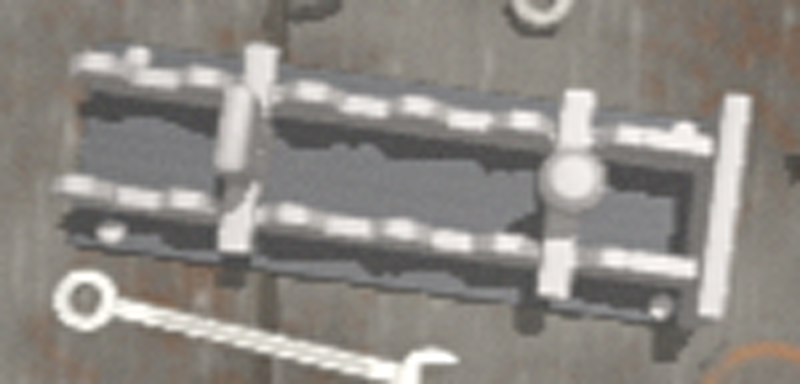

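View pics/b1.png

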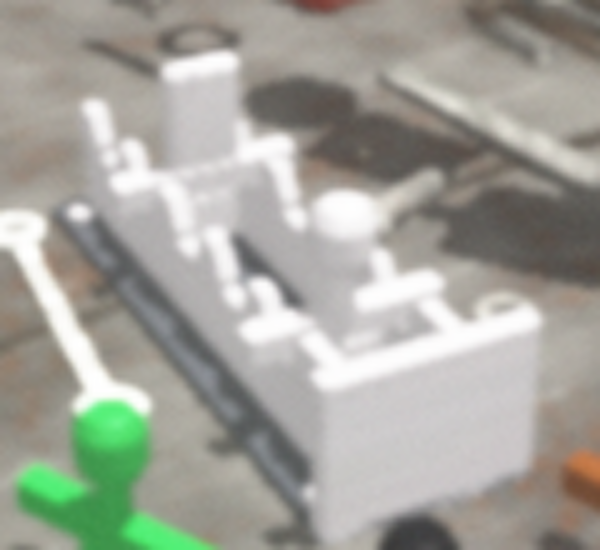

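The enlarged top view shows the flat stop's cross bar from (263,45) to (235,250), its tab top at about (233,128), the knob bar from (580,91) to (555,295), the knob at (574,178), and the plate from (737,96) to (708,315). The enlarged side view shows the tab top edge from (165,70) to (237,58).

Run:
```python
from h import *
c=cam('top')
def P(l,z): return onz(c,np.array(l)/5.333+[169.6,139.6],z)
fb=P([[263,45],[235,250]],64);kb=P([[580,91],[555,295]],64);tab=P([[238,85],[229,170],[233,128]],120);kn=P([[574,178]],116);ep=P([[737,96],[708,315]],84)
for n,v in zip('fb kb tab kn ep'.split(),(fb,kb,tab,kn,ep)): print(n,v[:,:2].round(1).tolist(),v.mean(0).round(1), np.linalg.norm(v[0]-v[-1]).round(1))
d=fb.mean(0)-kb.mean(0); print(np.linalg.norm(d),np.degrees(np.arctan2(d[1],d[0])))
e=fb.mean(0)-ep.mean(0); print(np.degrees(np.arctan2(e[1],e[0])))
e=tab[2]-kn[0]; print(np.linalg.norm(e),np.degrees(np.arctan2(e[1],e[0])))
s=cam('side'); t=onz(s,np.array([[165,70],[237,58]])/5+[204.6,144.6],120); print(t, t.mean(0))
q=readout.get_state(); R=Ro.from_quat(q['tcp_rot']).as_matrix(); print(R.round(3),q['tool_pos'])
```

```text
fb [[607.6, 86.2], [511.2, 96.4]] [559.4  91.3  64. ] 96.9
kb [[589.0, -62.2], [493.2, -51.8]] [541.1 -57.   64. ] 96.4
tab [[577.7, 90.6], [540.4, 93.4], [558.8, 92.3]] [559.   92.1 120. ] 19.0
kn [[540.5, -56.5]] [540.5 -56.5 116. ] 0.0
ep [[584.5, -132.7], [483.8, -120.1]] [ 534.1 -126.4   84. ] 101.4
149.39959879179602 82.96400282696251
83.38371954742071
149.93886666713107 82.98529067120214
[[541.22039067  95.61147717 120.        ]
 [577.16244369  86.99850734 120.        ]] [559.19141718  91.30499225 120.        ]
[[-0.924  0.382 -0.   ]
 [ 0.382  0.924 -0.001]
 [ 0.    -0.001 -1.   ]] [209.87370261 508.14620502 218.26105831]
```

Request:
send_rows --motion '[0.093,-0.04,-0.021,0,-1.5,0.093,-0.08,-0.042,0,-3,0.093,-0.12,-0.063,0,-4.5,0.093,-0.155,-0.081,0,-6,0.093,-0.19,-0.099,0,-7.5,0.093,-0.225,-0.117,0,-9,0.093,-0.26,-0.136,0,-10.5,0.093,-0.295,-0.154,0,-12,0.093,-0.33,-0.172,0,-13.5,0.093,-0.365,-0.19,0,-15,0.093,-0.4,-0.209,0,-15.5,0.093,-0.435,-0.227,0,-15.5]'

```text
time_s: 1.25
tool_pos: [526.2, 130.5, 218.7]
tcp_rot: [0.06, 0.998, 0.0, -0.0]
ft_force: [1.1, 0.4, -0.1]
finger_gap: 92.8
finger_force: 0.0
```

Request:
send_rows --motion '[0.093,-0.02,-0.018,0,0,0.093,-0.037,-0.034,0.015,0,0.093,-0.037,-0.034,0.035,0,0.07,-0.037,-0.034,0.045,0,0.07,-0.037,-0.034,0.045,0,0.07,-0.037,-0.034,0.045,0]'

```text
time_s: 1.75
tool_pos: [557.1, 94.7, 173.3]
tcp_rot: [0.06, 0.998, 0.0, -0.001]
ft_force: [-0.9, 0.0, 0.0]
finger_gap: 77.6
finger_force: 0.0
```

Run:
```python
from h import *
c=cam('wrist'); save(c,'pics/w1.png'); s=readout.get_state(); print(s['tool_pos'],s['tcp_rot'],s['finger_gap'])
u=np.array([.122,.9925,0]);v=np.array([.9925,-.122,0]);t=np.array([559.2,91.6,120])
print(proj(c,[t+20*v,t-20*v,t+20*v+7*u,t-20*v+7*u,t+20*v-7*u,t-20*v-7*u]))
```

```text
[557.73594706  94.90663835 174.1998713 ] [6.01219928e-02 9.98191033e-01 7.41313898e-05 4.68529800e-05] 73.66410446857324
[[250.54362165 233.11685164]
 [250.527122   182.99488173]
 [259.54397664 233.14068463]
 [259.91968027 183.01978502]
 [241.54322384 233.09312893]
 [241.13451623 182.96996001]]
```

View pics/w1.png

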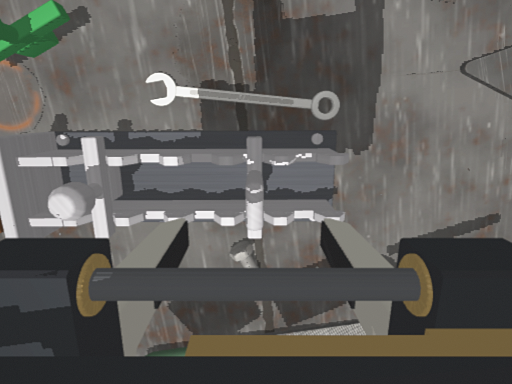

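The wrist view shows the tab centred at about (254,200), within about 3 mm of the prediction and centred between the fingers. I'll descend and close.

Request:
send_rows --motion '[0.07,-0.002,-0.001,0.03,0,0.07,-0.002,-0.001,0.06,0,0.07,-0.002,-0.001,0.08,0,0.07,-0.002,-0.001,0.092,0,0.07,-0.002,-0.001,0.092,0,0.04,-0.002,-0.001,0.092,0,0.02,-0.002,-0.001,0.092,0,0.0,-0.002,-0.001,0.092,0,0.0,-0.002,-0.001,0.092,0,0.0,-0.002,-0.001,0.092,0,0.0,-0.002,-0.001,0.092,0,0.0,-0.002,-0.001,0.092,0]'

```text
time_s: 2.8
tool_pos: [560.0, 92.9, 82.0]
tcp_rot: [0.061, 0.998, 0.0, 0.0]
ft_force: [0.4, -0.1, 0.4]
finger_gap: 28.0
finger_force: 0.0
```

Request:
send_rows --motion '[0,0,0,0,0,0,0,0,0,0,0,0,0,0,0]'

```text
time_s: 3.05
tool_pos: [559.8, 93.0, 81.6]
tcp_rot: [0.061, 0.998, 0.0, -0.0]
ft_force: [0.3, -0.6, 0.9]
finger_gap: 14.0
finger_force: 30.0
```

Request:
send_rows --motion '[0,0,0,-0.006,0,0,0,0,-0.014,0,0,0,0,-0.022,0,0,0,0,-0.03,0,0,0,0,-0.036,0,0,0,0,-0.036,0,0,0,0,-0.036,0,0,0,0,-0.036,0]'

```text
time_s: 3.72
tool_pos: [559.6, 93.0, 117.5]
tcp_rot: [0.061, 0.998, -0.0, -0.0]
ft_force: [-0.3, 0.2, -3.8]
finger_gap: 14.1
finger_force: 30.0
```

Request:
send_rows --motion '[0,0,0.01,0,0,0,0,0.02,0,0,0,0,0.03,0,0,0,0,0.04,0,0,0,0,0.05,0,0,0,0,0.05,0,0,0,0,0.05,0,0,0,0,0.05,0,0]'

```text
time_s: 4.38
tool_pos: [565.8, 142.8, 117.5]
tcp_rot: [0.06, 0.998, -0.0, -0.0]
ft_force: [-0.2, 0.5, -3.7]
finger_gap: 14.1
finger_force: 30.0
```

Run:
```python
from h import *
c=cam('wrist'); a=c['img'][100:300,0:400]; cv2.imwrite('pics/w2.png',cv2.cvtColor(cv2.resize(a,None,fx=2,fy=2,interpolation=cv2.INTER_CUBIC),4)); s=readout.get_state(); print(s['tool_pos'],s['tcp_rot'],s['finger_gap'],s['ft_force'])
```

```text
[565.79591963 142.44535635 117.58100358] [ 6.04915975e-02  9.98168686e-01 -1.74471335e-04 -9.84999987e-05] 13.691422201041846 [-0.20506981 -0.99226028 -3.33858189]
```

View pics/w2.png

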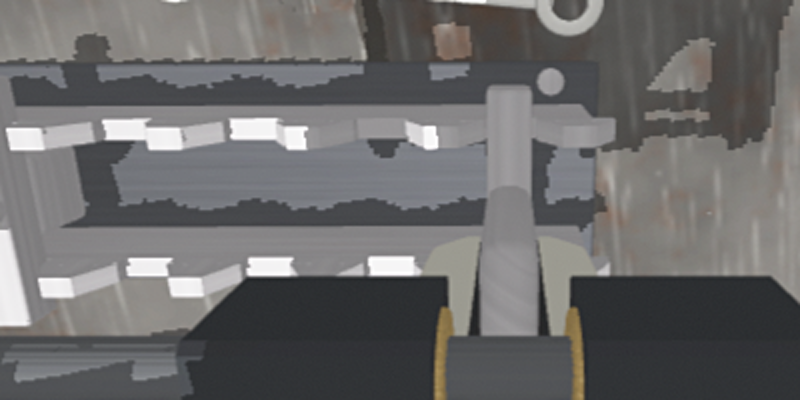

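The stop is held square, with its bar at columns 487–530, over the last notch. I'll lower it and watch the force.

Request:
send_rows --motion '[0,0,0,0.007,0,0,0,0,0.014,0,0,0,0,0.02,0,0,0,0,0.025,0,0,0,0,0.028,0,0,0,0,0.031,0,0,0,0,0.034,0,0,0,0,0.035,0,0,0,0,0.035,0,0,0,0,0.035,0]'

```text
time_s: 5.27
tool_pos: [566.0, 142.6, 82.8]
tcp_rot: [0.061, 0.998, -0.0, 0.0]
ft_force: [0.0, -0.1, -3.5]
finger_gap: 13.5
finger_force: 30.0
```

Still hanging freely, 1 mm above the seat and without jamming. I'll lower the last millimetre and release.

Request:
send_rows --motion '[0,0,0,0.001,0,0,0,0,0.001,0,0,0,0,0.001,0,0.03,0,0,0.001,0,0.05,0,0,0.001,0,0.05,0,0,0.001,0,0.05,0,0,0.001,0,0.05,0,0,0.001,0,0.05,0,0,0.001,0]'

```text
time_s: 6.02
tool_pos: [566.0, 142.6, 81.8]
tcp_rot: [0.061, 0.998, 0.0, 0.0]
ft_force: [-0.3, -0.6, 0.5]
finger_gap: 48.1
finger_force: 0.0
```

Request:
send_rows --motion '[0.06,0,0,-0.02,0,0.06,0,0,-0.045,0,0.06,0,0,-0.08,0,0.06,0,0,-0.115,0,0.06,0,0,-0.14,0,0.06,-0.0,0.03,-0.14,0,0.06,0.04,0.03,-0.14,0,0.06,0.08,0.03,-0.14,0,0.06,0.12,0.03,-0.14,0,0.06,0.16,0.03,-0.14,0,0.06,0.16,0.03,-0.14,0,0.06,0.16,0.03,-0.14,0]'

```text
time_s: 7.02
tool_pos: [408.9, 192.1, 222.1]
tcp_rot: [0.06, 0.998, 0.0, 0.0]
ft_force: [0.8, -0.1, 0.3]
finger_gap: 59.9
finger_force: 0.0
```

Run:
```python
from h import *
c=cam('top'); d=cam('side')
a=cv2.resize(c['img'][130:230,150:330],(720,400),interpolation=3); cv2.imwrite('pics/a3.png',a[:,:,::-1])
b=cv2.resize(d['img'][145:255,205:325],None,fx=5,fy=5,interpolation=3); cv2.imwrite('pics/b3.png',b[:,:,::-1])
s=readout.get_state(); print(s['time_s'],s['tool_pos'],s['finger_gap'],s['ft_force'])
```

```text
7.1167 [411.69056231 191.83675423 222.30254763] 59.95328867790068 [ 0.13598257 -0.57739469 -0.16321437]
```

View pics/a3.png

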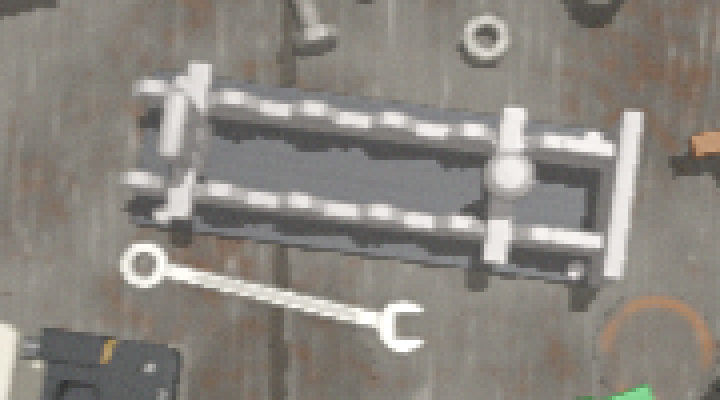

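View pics/b3.png

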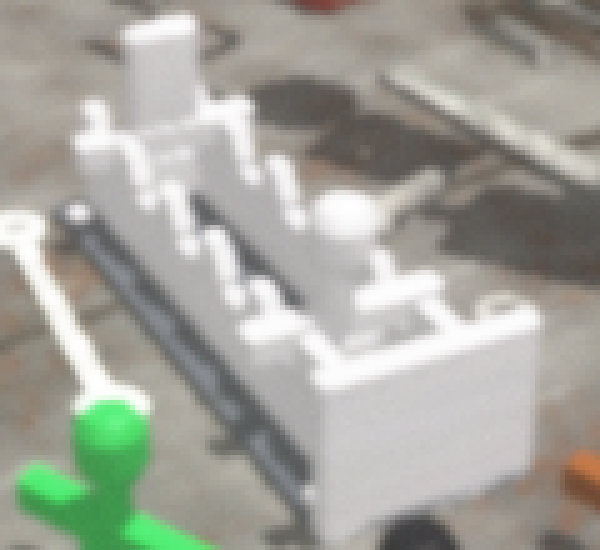

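The top view shows the flat stop's bar from (200,65) to (180,215), square in the fifth notch, with the knob unmoved at (509,173). The side view shows the bar sunk below the tooth tops and the tab upright at (160,70).

```bash
python3 -c "
from plant import workorder
print(workorder.job_done())"
```

```text
the job is handed in; nothing more can be done
None
```

I moved the flat-tabbed stop from the fourth notch to the fifth, where the final pictures show it fully seated. The round-knobbed stop was left in place. The job is handed in at about 7 s of the 29 s limit; no verdict was returned.

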